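# Clamp the guide and hold the probe centred over the wax

### The arm

A 6-joint arm with a two-finger parallel gripper is mounted at the origin on a cart in front of the work surface, level with it; the furniture and walls round the work are solid. World frame = base frame: x ahead of the robot, y to its left, z up, the work surface at z = 0. Lengths are in mm, angles in degrees, forces in N, time in s.
With the tool pointing down it reaches from about 300 to 850 mm from the base axis. Payload 4.2 kg.
Tool frame: the origin (TCP) lies at the very end of the fingers, on their centre line; the grasp point (between the pads) lies 19 mm behind it; x points along the fingers, y is the direction in which the jaws open and shut, and the axes are right-handed (so a half turn about x gives the same grasp; the last joint's range is limited). The gripper opens to 91 mm and grips with 3 to 60 N. Pads are 32 mm wide; open, the fingers measure 118 mm over their backs; the gripper's body (76 mm by 178 mm) begins 60 mm behind the grasp point.
Start: joints at [74.141, 18.312, 89.639, -0, 72.044, -1.146], TCP at [146.044, 556.16, 213.976] pointing down, gripper open.
Joint ranges: [-177.97, 177.97], [-48.28, 115.42], [12.27, 149.76], [-77.06, 257.06], [2.81, 150.46], [-146.56, 146.56]. Speed limits (degrees/s): [147.25, 147.25, 180, 180, 180, 180].

### API

Orientations are given as [roll, pitch, yaw] about the fixed x, y, z axes, in that order (R = Rz(yaw) Ry(pitch) Rx(roll)).
In Python, from workcell import sensors, grab_frame, job_done, finder gives the robot as it stands.
- The arm moves only by the tool play_rows, never from a script. Its argument "motion" is a list of rows, each a list of 5 numbers: the shift along the world's x, y, z in m, then the turn about the world's z in rad, then the opening, from 0 (shut) to 1 (fully open). In form: [[tx, ty, tz, roll, fingers], ...]. A call has exactly 8 rows; each row is the pose to reach, as a shift and turn from the pose commanded when the call began; what a row does not reach only later rows make up. A row lasts 1/12 s, in which the tool goes at most 41.7 mm and 7.16 degrees, less where a joint would pass 70% of its speed; a pose out of reach is approached as far as the arm can. A call with a gripper value outside its range is refused whole. The fingers move at their own pace and stop on an object; "squeeze" is the grip in N (left out, the last holds). Time passes only in rows, so rows that repeat a pose let the fingers close, or fill a call up. It gives the time, the measured TCP pose, the force and the opening at its end, in the units of the state.
- sensors.state(): the state, without advancing time (a new reading comes with each control period).
- grab_frame(name): name is "scene" or "top" or "wrist"; returns a dict with "img" (400x640x3 uint8, blue, green, red), "fx", "fy", "cx", "cy" (pixels), "k1" (the pictures are not rectified: a ray, as slopes to the right and down, at radius r is drawn at 1 + k1 r^2 times it, then the intrinsics apply), "rvec" (rotation vector, rad) and "tvec" (3), from world to camera coordinates, as OpenCV has them; the wrist camera has in their place "tool_from_camera" (4x4, takes a point from camera to tool coordinates, whose origin is the TCP and whose axes are the tool frame's). Camera axes: x right, y down, z forward; pixel columns grow to the right and rows downward; lengths in mm; the calibration is good to about 2 mm. A picture is of the moment at which its call begins: read the wrist's pose just before it. There is no depth.
- job_done(): hands the job in, once; it reports no verdict.
Trained networks look in a picture, given as the dict that the camera call returned (one of the last four; its "shot" number tells which), for a name from the list of things; names that differ only in an ending like _2 or _b are one class to them, and where a whole thing is asked for, a point or a joint stands for the part that bears it (a point fixed in the world has none). Each returns a list of dicts, best first, with "conf" (0 to 1); they miss things now and then, are a little off and sometimes report something else, mostly with a low value. They report only what shows in the picture. A call takes as long as a camera call. They do not tell look-alikes from the thing itself.
- finder.spot_in(picture, label): "point" ([column, row] in pixels, amid what is visible of it).
- finder.spot_point(picture, label): "point" ([column, row] in pixels: a listed point, or the origin of a listed thing).
The state is a dict: "time_s": time; "qpos": joint angles; "qvel": joint speeds; "effort": joint torques, N m; "ee_pos": TCP position; "ee_rot": TCP orientation; "force": force on the tool from outside, world axes, zero at the start; "torque": the same for the moment, N m; "gripper_width": finger opening in mm.
Only numpy, scipy, OpenCV 4.12 (cv2) and the standard library are available. Lean on these libraries where they do the work, as an engineer would, in place of code of your own. Each camera call takes 0.05 s, during which the arm holds its last target.

### The job

Tighten the red clamp knob on the probe stand clockwise, as far as it goes, so the guide carriage is locked. Then lift the orange-headed probe out of its wooden rest, lower its steel stem through the brass guide ring from above without touching the ring, and finish still holding it there: upright, centred in the ring, with its tip clearly below the rim of the wax tin but clear of the wax. Do not let the probe touch the tin, and leave the tin and the other things where they are.

Things in the scene. Friction and masses are not known exactly. Their poses are not given: they have to be found in the camera images.
- clamp_knob (a joint): red T-shaped clamp knob with a vertical axis on top of the stand's guide carriage; rad. 0 = loose with its grip bar along the stand's x axis; grows as it is turned clockwise seen from above; hard stop (tight) at 1.4, tight enough above about 1.2. It starts between 0 and 0.2. Turning takes under 0.25 N m; it stays where it is left, and when tight it locks the carriage to its rails
- knob_grip (a point): point on the clamp knob's axis, at the middle of the height of its grip bar (bar 42 mm long, 14 mm thick, 30 mm high; the point is 15 mm below its top). Axes turn with the knob: x along the bar, z up. When loose, the whole carriage gives way sideways along the stand's y if pushed with more than about 2 N, so read the guide again afterwards
- guide_mouth (a point): centre of the upper mouth of the brass guide ring on the carriage, 120 mm above the bench. Ring: bore 24 mm wide, right through, 16 mm high, 38 mm outside. Axes are the stand's: z up along the bore, y along the slide rails, x (from the ring towards the rails, away from the robot) to the knob. The clamp knob's axis lies 80 mm from the bore axis along +x; the knob's top is 47 mm higher than this mouth. The carriage slides up to 30 mm each way along y when loose
- stand: fixed grey stand: base plate 175 x 220 x 8 mm, two posts 112 mm high at its back ends, 98 mm either side, carrying two steel rails 80 mm behind the origin. Origin on the bench top below the middle of the guide's travel; x points from ring to rails, away from the robot, z up
- probe_head (a point): middle of the probe's grip: orange upright cylinder, 26 mm in diameter and 44 mm high (this point is its middle), 60 to 105 g with its stem. Below it a black flange 32 mm in diameter whose underside is 27 mm below this point, then the steel stem, 8 mm in diameter; the tip is 127 mm below this point. z runs from tip to head
- probe_tip (a point): tip of the probe's stem, 100 mm below the underside of its flange; z runs from tip to head
- rest_hole (a point): centre of the upper face of the fixed wooden probe rest, 112 mm above the bench: top plate 52 x 62 x 12 mm with a hole 19 mm wide in which the stem hangs, the probe's flange lying on the plate; the stem hangs 100 mm deep, so lift the probe straight up by more than that
- wax_tin: loose grey tin, 88 mm wide and 75 mm high, standing on the stand's base plate (8 mm high) below the ring; origin at the middle of its underside. Its rim is 83 mm above the bench, 37 mm below the guide mouth; the set wax in it reaches 37 mm above the bench, 83 mm below the guide mouth. Inside width about 72 mm
- small_tin_mid (a point): bystander: small whitish tin, 59 mm wide, 45 mm high, standing at the right; point half-way up
- steel_jar_mid (a point): bystander: lidded grey jar, 78 mm wide, 107 mm high, behind; point half-way up
- orange_study_mid (a point): bystander: small orange and green painted panel lying flat, 81 x 96 x 11 mm, at the left; point at its middle
There are look-alikes about, which are no part of the job. Of the things that look like the part that bears probe_head, the smaller one is meant.

How it is judged:
By the outcome, as a careful person would: the job done as asked, in the order asked, and still so for the second after the job is handed in, while the arm keeps its last pose, push and grip.
It also fails if it takes over 61 s, if anything falls off the work surface, if the arm or the gripper's body presses on something with over 40 N, if the wrist force passes 120 N, or if a joint passes its speed limit or range.

## Working session

There is one attempt and no reset: what is moved stays moved. The work goes in short steps, Python scripts to look and compute and a tool call to move; the robot and the scene stay as the last step left them, time stands still between calls to the robot, and variables do not carry over. Pictures are saved under pics/ and viewed, and the job is handed in when it is done.

Besides the shell and the picture viewer there is one more tool, called after ">>>" by a JSON object that holds its "op" and its "data". play_rows: Moves the arm, as the interface text tells. Its arguments: {"type":"object","properties":{"motion":{"type":"array","items":{"type":"array","items":{"type":"number"}}},"squeeze":{"type":"number"}},"required":["motion"]}

```bash
mkdir -p pics; ls; cat > h.py <<'E'
import numpy as np, cv2
from workcell import sensors, grab_frame, job_done, finder
from scipy.spatial.transform import Rotation as R
def cam(f, st=None):
    if 'rvec' in f:
        Rm=cv2.Rodrigues(np.array(f['rvec'],float))[0]; t=np.array(f['tvec'],float).ravel()
        return Rm.T, -Rm.T@t
    T=np.array(f['tool_from_camera']); Rt=R.from_euler('xyz',st['ee_rot'],degrees=True).as_matrix()
    return Rt@T[:3,:3], Rt@T[:3,3]+np.array(st['ee_pos'])
def ray(f,p,st=None):
    Rm,o=cam(f,st); d=np.array([(p[0]-f['cx'])/f['fx'],(p[1]-f['cy'])/f['fy']])
    s=d.copy()
    for _ in range(20): s=d/(1+f['k1']*(s@s))
    v=Rm@np.array([s[0],s[1],1]); return o,v/np.linalg.norm(v)
def atz(f,p,z,st=None):
    o,v=ray(f,p,st); return o+v*(z-o[2])/v[2]
def proj(f,P,st=None):
    Rm,o=cam(f,st); c=Rm.T@(np.array(P,float)-o); s=c[:2]/c[2]; s=s*(1+f['k1']*(s@s))
    return np.array([s[0]*f['fx']+f['cx'],s[1]*f['fy']+f['cy']])
def tri(rs):
    A=np.zeros((3,3));b=np.zeros(3)
    for o,v in rs:
        M=np.eye(3)-np.outer(v,v);A+=M;b+=M@o
    return np.linalg.solve(A,b)
E
python3 - <<'E'
from h import *
print(sensors.state())
zs={'clamp_knob':0,'knob_grip':152,'guide_mouth':120,'stand':0,'probe_head':139,'probe_tip':12,'rest_hole':112,'wax_tin':8,'small_tin_mid':22,'steel_jar_mid':53,'orange_study_mid':5}
for n in ('scene','top','wrist'):
    st=sensors.state();f=grab_frame(n); cv2.imwrite(f'pics/{n}0.png',f['img'])
    print(n,cam(f,st)[1],f['fx'],f['k1'])
    for l,z in zs.items():
        r=finder.spot_point(f,l)
        for d in r[:3]: print(l,np.round(d['point'],1),round(d['conf'],2),np.round(atz(f,d['point'],z,st),1))
E
```

```text
pics
{'time_s': 0.0, 'qpos': array([ 7.41435987e+01,  1.83490784e+01,  8.97087820e+01, -1.90682684e-03,
        7.20418027e+01, -1.14502726e+00]), 'qvel': array([ 0.10147058, -0.09663235,  0.11569905,  0.06564382,  0.0923826 ,
        0.05459872]), 'effort': array([-2.02390809e-03, -4.12467670e+01, -2.31972134e+01,  7.25764618e-02,
        4.55675845e-02, -1.34199249e-04]), 'ee_pos': array([145.88052504, 555.65115681, 213.12986108]), 'ee_rot': array([ -90.10291349,   89.90032035, -104.81369799]), 'force': array([0.30637961, 1.04253173, 0.40333328]), 'torque': array([-0.02217679,  0.02621968, -0.0237673 ]), 'gripper_width': 91.33772488404439}
scene [ -54.22991368 -399.86417381  771.98569098] 385.42779592158746 0.02421509534536465Traceback (most recent call last):
  File "<stdin>", line 8, in <module>
ValueError: it knows: guide_mouth, knob_grip, orange_study_mid, probe_head, probe_tip, rest_hole, small_tin_mid, stand, steel_jar_mid, wax_tin
```

```bash

python3 - <<'E'
from h import *
zs={'knob_grip':152,'guide_mouth':120,'stand':0,'probe_head':139,'probe_tip':12,'rest_hole':112,'wax_tin':8,'small_tin_mid':22,'steel_jar_mid':53,'orange_study_mid':5}
for n in ('scene','top','wrist'):
    st=sensors.state();f=grab_frame(n); cv2.imwrite(f'pics/{n}0.png',f['img'])
    print(n,cam(f,st)[1],f['fx'],f['k1'])
    for l,z in zs.items():
        r=finder.spot_point(f,l)
        for d in r[:3]: print(l,np.round(d['point'],1),round(d['conf'],2),np.round(atz(f,d['point'],z,st),1))
E
```

```text
scene [ -54.22991368 -399.86417381  771.98569098] 385.42779592158746 0.02421509534536465
knob_grip [401.8 215.8] 0.56 [ 605.6 -184.   152. ]
guide_mouth [393.8 253.2] 0.69 [ 516.8 -211.2  120. ]
stand [381.8 280.3] 0.78 [ 524.3 -191.4    0. ]
stand [383.6 278.7] 0.52 [ 531.2 -192.8    0. ]
probe_head [246.9 161.2] 0.82 [579.6 284.1 139. ]
probe_head [276.1 190.4] 0.46 [524.  132.1 139. ]
probe_tip [253.2 210.2] 0.57 [530.6 235.9  12. ]
rest_hole [277.3 201.2] 0.76 [515.6 123.8 112. ]
wax_tin [383.  280.7] 0.81 [ 518.8 -196.5    8. ]
wax_tin [271.6 190.5] 0.19 [635.4 253.4   8. ]
small_tin_mid [428.2 332.4] 0.8 [ 440.6 -342.7   22. ]
steel_jar_mid [362.2 184.8] 0.65 [769.2   7.7  53. ]
orange_study_mid [190.2 218.8] 0.62 [406.1 366.5   5. ]
top [ 488.40709272   13.83323817 1427.13843528] 459.8248008988296 -0.05747245199979093
knob_grip [384.5 192.3] 0.44 [ 602.8 -201.6  152. ]
guide_mouth [384.2 221.4] 0.71 [ 522.3 -202.9  120. ]
stand [376.6 223. ] 0.67 [ 521.2 -198.9    0. ]
probe_head [222.1 220.7] 0.7 [536.2 254.5 139. ]
probe_head [265.6 224.8] 0.56 [521.5 133.  139. ]
probe_tip [234.  223.7] 0.77 [530.8 241.7  12. ]
rest_hole [264.6 225.5] 0.9 [520.3 138.4 112. ]
wax_tin [372.1 222.2] 0.77 [ 523.8 -183.8    8. ]
small_tin_mid [428.5 246.8] 0.84 [ 443.2 -352.9   22. ]
steel_jar_mid [307.4 149.7] 0.93 [747.1  10.4  53. ]
orange_study_mid [206.3 263.3] 0.91 [411.7 330.    5. ]
wrist [ 64.24300414 577.66066483 384.96336389] 317.88897891728107 -0.053313128287525255
rest_hole [227.2 361.6] 0.24 [307.5 409.1 112. ]
orange_study_mid [225.7 367. ] 0.81 [412.6 336.9   5. ]
```

View pics/scene0.png

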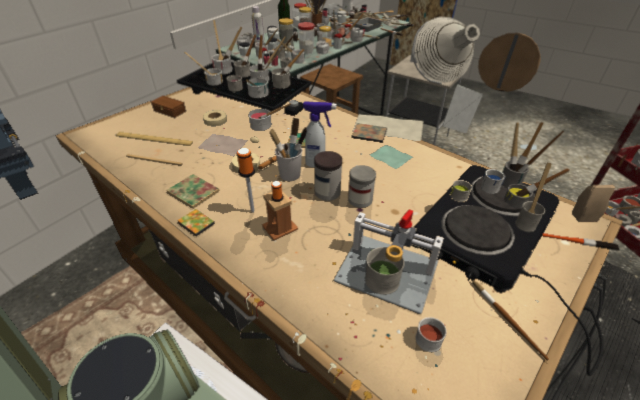

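View pics/top0.png

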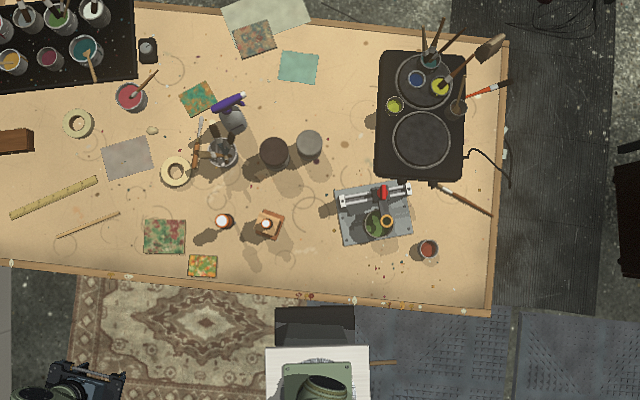

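View pics/wrist0.png

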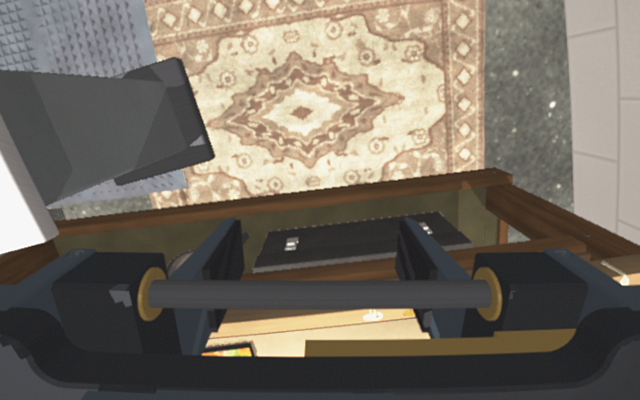

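```bash

python3 - <<'E'
from h import *
f=cv2.imread('pics/top0.png'); c=f[165:255,320:420]; cv2.imwrite('pics/top0c.png',cv2.resize(c,None,fx=6,fy=6,interpolation=cv2.INTER_CUBIC))
f=cv2.imread('pics/scene0.png'); c=f[200:310,330:450]; cv2.imwrite('pics/sc0c.png',cv2.resize(c,None,fx=5,fy=5,interpolation=cv2.INTER_CUBIC))
c=f[140:250,230:310]; cv2.imwrite('pics/sc0d.png',cv2.resize(c,None,fx=5,fy=5,interpolation=cv2.INTER_CUBIC))
E
```

```text
(no output)
```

View pics/top0c.png

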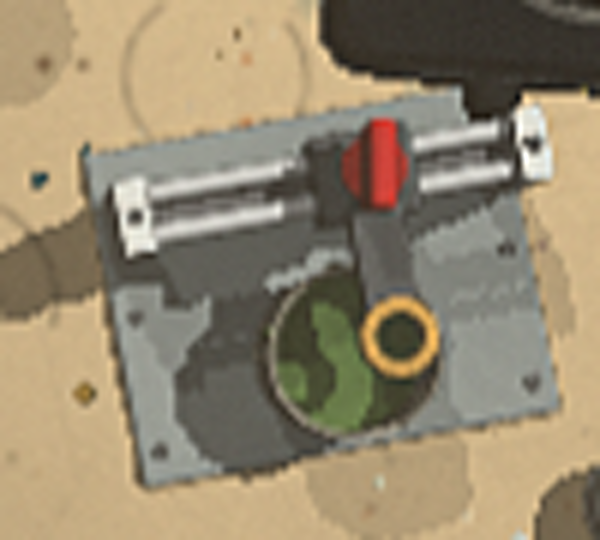

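View pics/sc0c.png

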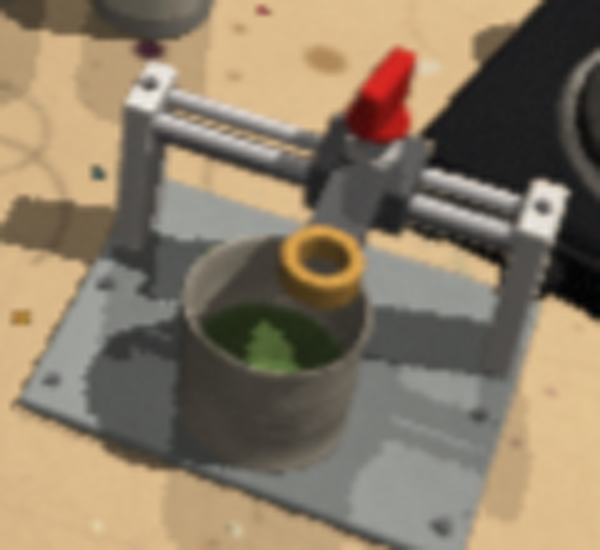

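View pics/sc0d.png

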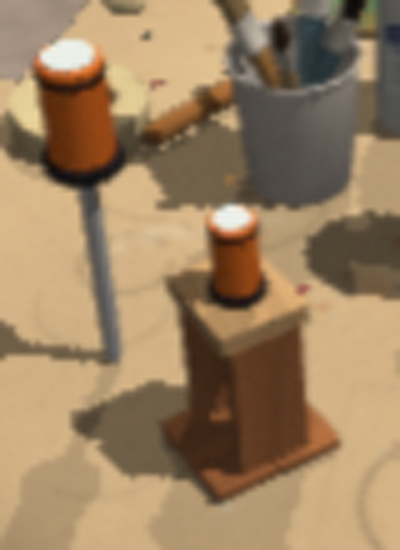

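```bash

python3 - <<'E'
from h import *
st=sensors.state();f=grab_frame('wrist')
Rt=R.from_euler('xyz',st['ee_rot'],degrees=True).as_matrix();print(np.round(Rt,3))
print(np.round(f['tool_from_camera'],3), f['fx'],f['cx'],f['cy'])
t=grab_frame('top');s=grab_frame('scene')
P=lambda im,z:[np.round(atz(t,(320+x/6-.4,165+y/6-.4),z),1) for x,y in im]
print('base',P([(88,157),(462,92),(145,487),(558,408)],8))
print('posts',P([(135,215),(535,143)],112))
print('rim', P([(270,355),(440,355)],83),'ring',P([(400,335)],120),'tinc', P([(356,349)],83),'bar',P([(384,120),(383,205)],167))
E
```

```text
[[ 0.     0.254  0.967]
 [ 0.     0.967 -0.254]
 [-1.     0.    -0.   ]]
[[-0.00000e+00 -2.97000e-01  9.55000e-01 -1.70976e+02]
 [ 1.00000e+00  0.00000e+00  0.00000e+00  3.80000e-02]
 [-0.00000e+00  9.55000e-01  2.97000e-01 -8.45590e+01]
 [ 0.00000e+00  0.00000e+00  0.00000e+00  1.00000e+00]] 317.88897891728107 319.32597613831933 194.09486278654518
base [array([624.6, -69.7,   8. ]), array([ 653.4, -265.5,    8. ]), array([453.8, -93.7,   8. ]), array([ 488.1, -308.7,    8. ])]
posts [array([586.1, -85.2, 112. ]), array([ 615.7, -279.4,  112. ])]
rim [array([ 518. , -151.1,   83. ]), array([ 515.6, -234.6,   83. ])] ring [array([ 524.9, -209. ,  120. ])] tinc [array([ 519.7, -193.4,   83. ])] bar [array([ 622.9, -197.5,  167. ]), array([ 583.6, -195.4,  167. ])]
```

>>> {"op": "play_rows", "data": {"motion": [[0.02,-0.032,0.015,0,1],[0.04,-0.064,0.03,0,1],[0.06,-0.096,0.045,0,1],[0.08,-0.128,0.06,0,1],[0.1,-0.16,0.075,0,1],[0.12,-0.194,0.09,0,1],[0.14,-0.228,0.1,0,1],[0.16,-0.262,0.11,0,1]]}}

```text
time_s: 2.52
ee_pos: [306.6, 292.5, 325.0]
ee_rot: [52.8, 89.9, 38.1]
force: [1.3, 0.8, -0.2]
gripper_width: 91.2
```

>>> {"op": "play_rows", "data": {"motion": [[0.02,-0.034,0,0.03,1],[0.04,-0.068,0,0.06,1],[0.06,-0.102,0,0.09,1],[0.08,-0.136,0,0.12,1],[0.1,-0.17,0,0.15,1],[0.12,-0.204,0,0.18,1],[0.14,-0.238,0,0.2,1],[0.16,-0.272,0,0.2,1]]}}

```text
time_s: 3.18
ee_pos: [466.6, 20.2, 324.3]
ee_rot: [26.8, 90.0, 23.5]
force: [1.4, 1.1, 0.6]
gripper_width: 91.1
```

>>> {"op": "play_rows", "data": {"motion": [[0.015,-0.034,0,0,0.8],[0.03,-0.068,-0.01,0,0.7],[0.045,-0.102,-0.02,0,0.6],[0.06,-0.136,-0.03,0,0.6],[0.075,-0.17,-0.04,0,0.6],[0.09,-0.204,-0.05,0,0.6],[0.1,-0.219,-0.06,0,0.6],[0.1,-0.219,-0.06,0,0.6]]}}

```text
time_s: 3.85
ee_pos: [566.5, -200.1, 260.7]
ee_rot: [176.6, 89.8, 173.1]
force: [-0.5, -0.3, 0.3]
gripper_width: 54.9
```

```bash

python3 - <<'E'
from h import *
st=sensors.state();f=grab_frame('wrist'); cv2.imwrite('pics/w1.png',f['img'])
print(st['time_s'],st['ee_pos'],st['ee_rot'],st['qpos'],st['force'],st['gripper_width'])
for l,z in {'knob_grip':152,'guide_mouth':120,'stand':0,'wax_tin':8}.items():
    for d in finder.spot_point(f,l)[:3]: print(l,np.round(d['point'],1),round(d['conf'],2),np.round(atz(f,d['point'],z,st),1))
E
```

```text
3.85 [ 566.482283   -200.08725985  260.65683662] [176.60816498  89.78286127 173.14803503] [-2.05218686e+01  1.94252502e+01  8.12621951e+01 -5.21857488e-02
  7.95235469e+01 -1.07052155e+02] [-0.52160115 -0.26747774  0.28446481] 54.866047006479384
knob_grip [328.  231.6] 0.72 [ 606.5 -194.   152. ]
guide_mouth [305.  143.3] 0.85 [ 525.5 -211.5  120. ]
stand [317.  126.2] 0.6 [ 520.1 -200.2    0. ]
wax_tin [321.  127.6] 0.67 [ 521.5 -194.9    8. ]
```

View pics/w1.png

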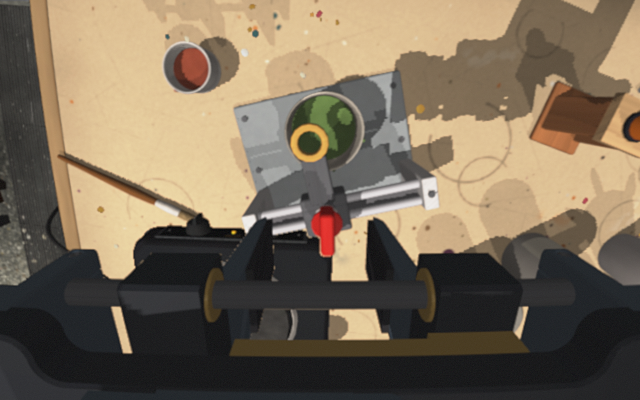

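```bash

python3 - <<'E'
from h import *
st=sensors.state();f=grab_frame('wrist');im=f['img']
c=im[190:270,280:380]; cv2.imwrite('pics/w1c.png',cv2.resize(c,None,fx=6,fy=6,interpolation=cv2.INTER_CUBIC))
def bar(cx,cy,a):
    a=np.radians(a);u=np.array([np.cos(a),np.sin(a)]);v=np.array([-u[1],u[0]])
    return [np.round(proj(f,[*(np.array([cx,cy])+i*21*u+j*7*v),167],st),1).tolist() for i,j in((1,1),(1,-1),(-1,-1),(-1,1))]
ims=cv2.resize(c,None,fx=6,fy=6,interpolation=cv2.INTER_CUBIC)
for col,b in(((255,255,0),bar(604.5,-196.5,-2)),((0,255,0),bar(606,-194,-2))):
    cv2.polylines(ims,[((np.array(b)-[280,190]+.5)*6).astype(int)],True,col,1)
cv2.imwrite('pics/w1d.png',ims)
E
```

```text
(no output)
```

View pics/w1d.png

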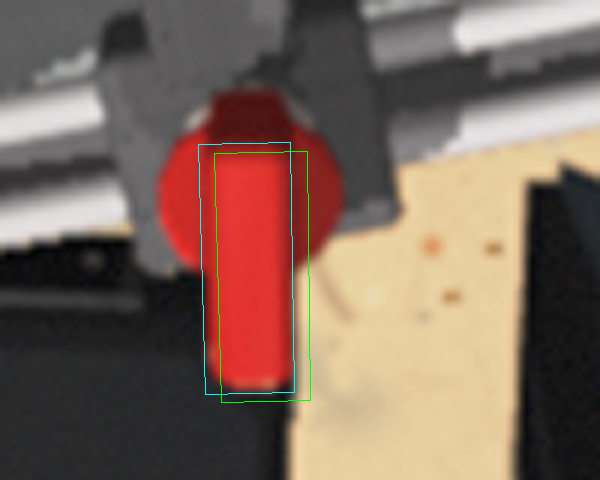

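>>> {"op": "play_rows", "data": {"motion": [[0.019,0.001,0,0.02,0.6],[0.038,0.001,-0.02,0.04,0.6],[0.038,0.001,-0.04,0.04,0.6],[0.038,0.001,-0.06,0.04,0.6],[0.038,0.001,-0.07,0.04,0.6],[0.038,0.001,-0.07,0.04,0.6],[0.038,0.001,-0.07,0.04,0.6],[0.038,0.001,-0.07,0.04,0.6]]}}

```text
time_s: 4.82
ee_pos: [604.7, -195.8, 195.9]
ee_rot: [-16.3, 89.8, -17.2]
force: [0.1, 0.3, 0.4]
gripper_width: 54.7
```

```bash

python3 - <<'E'
from h import *
st=sensors.state();f=grab_frame('wrist'); cv2.imwrite('pics/w2.png',f['img'])
print(st['time_s'],st['ee_pos'],st['qpos'],st['force'],st['gripper_width'])
Rt=R.from_euler('xyz',st['ee_rot'],degrees=True).as_matrix();print(np.round(Rt,3), np.degrees(np.arctan2(Rt[1,1],Rt[0,1])))
for l,z in {'knob_grip':152,'guide_mouth':120}.items():
    for d in finder.spot_point(f,l)[:3]: print(l,np.round(d['point'],1),round(d['conf'],2),np.round(atz(f,d['point'],z,st),1))
print(proj(f,st['ee_pos'],st))
E
```

```text
4.8167 [ 604.73869851 -195.82850362  195.8625364 ] [-1.89826557e+01  2.43336451e+01  8.29571330e+01  5.68759177e-03
  7.25326204e+01 -1.08041120e+02] [0.06762836 0.33111571 0.38150578] 54.7236361508482
[[ 0.003  0.016  1.   ]
 [-0.001  1.    -0.016]
 [-1.    -0.001  0.003]] 89.05669250989517
knob_grip [321.5 218.1] 0.58 [ 605.4 -194.1  152. ]
guide_mouth [300.2 101.7] 0.75 [ 524.5 -208.7  120. ]
[319.02346466 244.56921957]
```

View pics/w2.png

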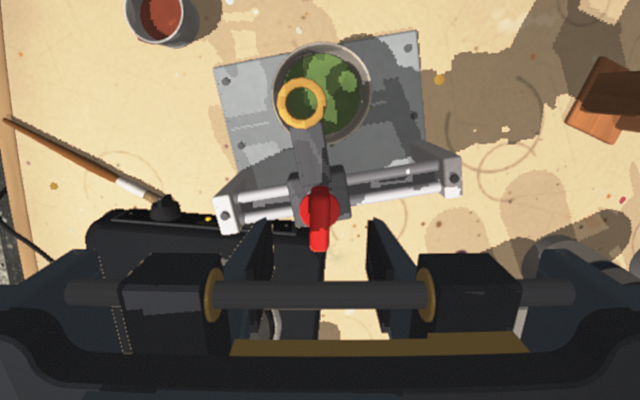

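>>> {"op": "play_rows", "data": {"motion": [[0,0,-0.02,0,0.6],[0,0,-0.04,0,0.6],[0,0,-0.053,0,0.6],[0,0,-0.053,0,0.5],[0,0,-0.053,0,0.4],[0,0,-0.053,0,0.35],[0,0,-0.053,0,0.3],[0,0,-0.053,0,0.3]], "squeeze": 25}}

```text
time_s: 5.63
ee_pos: [604.7, -196.1, 142.3]
ee_rot: [-16.4, 89.9, -17.3]
force: [0.2, -0.7, 0.2]
gripper_width: 28.0
```

```bash

python3 - <<'E'
from h import *
st=sensors.state();f=grab_frame('wrist'); cv2.imwrite('pics/w3.png',f['img'])
print(st['time_s'],st['ee_pos'],st['force'],st['gripper_width'])
E
```

```text
5.6333 [ 604.73067949 -196.09981284  142.31552137] [ 0.2200303  -0.67841357  0.21282843] 27.964320944893323
```

View pics/w3.png

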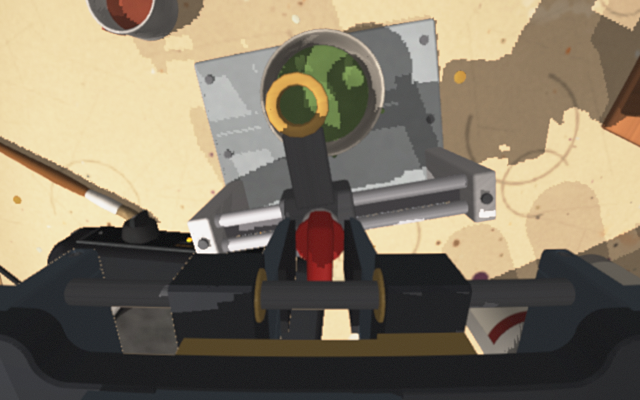

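>>> {"op": "play_rows", "data": {"motion": [[0,0,0,0,0.2],[0,0,0,0,0],[0,0,0,0,0],[0,0,0,0,0],[0,0,0,-0.1,0],[0,0,0,-0.2,0],[0,0,0,-0.3,0],[0,0,0,-0.4,0]], "squeeze": 25}}

```text
time_s: 6.35
ee_pos: [604.2, -195.7, 141.3]
ee_rot: [45.1, 90.0, 21.0]
force: [-0.3, 0.3, 1.5]
gripper_width: 13.8
```

```bash

python3 - <<'E'
from h import *
st=sensors.state();f=grab_frame('wrist'); cv2.imwrite('pics/w4.png',f['img'])
print(st['time_s'],st['ee_pos'],st['force'],st['torque'],st['gripper_width'],st['qpos'])
E
```

```text
6.35 [ 604.1823528  -195.72671642  141.26789558] [-0.33234054  0.25050835  1.46785496] [0.0677276  0.01564123 0.08258835] 13.84123327120158 [-1.89965416e+01  2.65255946e+01  8.75120878e+01  1.88726117e-02
  6.59417714e+01 -8.48614194e+01]
```

View pics/w4.png

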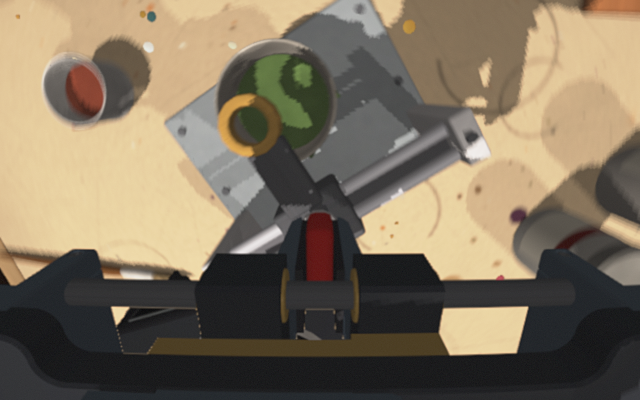

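>>> {"op": "play_rows", "data": {"motion": [[0,0,0,-0.1,0],[0,0,0,-0.2,0],[0,0,0,-0.3,0],[0,0,0,-0.4,0],[0,0,0,-0.5,0],[0,0,0,-0.6,0],[0,0,0,-0.7,0],[0,0,0,-0.76,0]]}}

```text
time_s: 7.07
ee_pos: [604.4, -195.5, 141.3]
ee_rot: [90.8, 89.9, 23.3]
force: [0.7, 1.8, 2.5]
gripper_width: 14.0
```

```bash

python3 - <<'E'
from h import *
st=sensors.state()
Rt=R.from_euler('xyz',st['ee_rot'],degrees=True).as_matrix();print(np.degrees(np.arctan2(Rt[1,1],Rt[0,1])))
print(st['time_s'],st['ee_pos'],st['force'],st['torque'],st['gripper_width'],st['qpos'])
E
```

```text
22.4734700790264
7.0667 [ 604.44478603 -195.48472993  141.31509702] [0.65419035 1.76022436 2.5030281 ] [ 0.12041843 -0.05035115  0.09643521] 14.013581164780973 [-1.89823509e+01  2.65242718e+01  8.75070842e+01  4.82142597e-02
  6.59202409e+01 -4.14754747e+01]
```

>>> {"op": "play_rows", "data": {"motion": [[0,0,0,-0.02,0],[0,0,0,-0.04,0],[0,0,0,-0.06,0],[0,0,0,-0.08,0],[0,0,0,-0.1,0],[0,0,0,-0.1,0],[0,0,0,-0.1,0],[0,0,0,-0.1,0]]}}

```text
time_s: 7.73
ee_pos: [604.5, -195.6, 141.3]
ee_rot: [80.0, 89.9, 6.9]
force: [1.6, 3.7, 4.0]
gripper_width: 14.3
```

```bash

python3 - <<'E'
from h import *
st=sensors.state();f=grab_frame('wrist'); cv2.imwrite('pics/w5.png',f['img'])
Rt=R.from_euler('xyz',st['ee_rot'],degrees=True).as_matrix();print(np.degrees(np.arctan2(Rt[1,1],Rt[0,1])))
print(st['time_s'],st['ee_pos'],st['force'],st['torque'],st['gripper_width'],st['qpos'])
E
```

```text
16.904808531564665
7.7333 [ 604.45890088 -195.58259609  141.27935891] [1.55579381 3.73920296 3.99180855] [ 0.58986673 -0.33142632  0.9241661 ] 14.263884523198342 [-1.89810885e+01  2.65265729e+01  8.75086630e+01  2.91557912e-02
  6.59100011e+01 -3.58977793e+01]
```

View pics/w5.png

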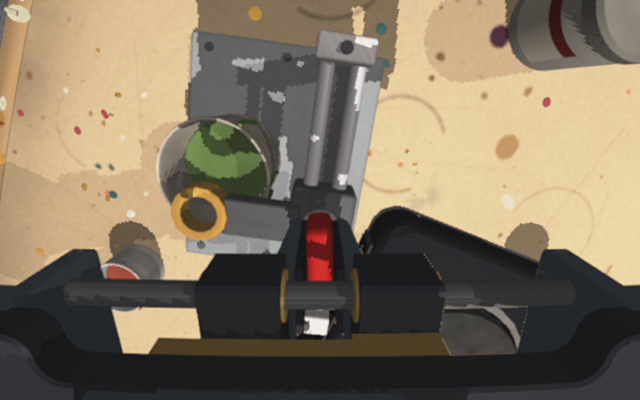

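>>> {"op": "play_rows", "data": {"motion": [[0,0,0,0.02,0],[0,0,0,0.02,0.3],[0,0,0,0.02,0.45],[0,0,0,0.02,0.45],[0,0,0,0.02,0.45],[0,0,0.03,0.02,0.45],[0,0,0.065,0.02,0.45],[0,0,0.1,0.02,0.45]]}}

```text
time_s: 8.45
ee_pos: [603.1, -196.0, 241.0]
ee_rot: [-118.5, 89.8, 169.5]
force: [0.4, -0.8, -0.2]
gripper_width: 41.1
```

```bash

python3 - <<'E'
from h import *
st=sensors.state();f=grab_frame('wrist'); cv2.imwrite('pics/w6.png',f['img'])
Rt=R.from_euler('xyz',st['ee_rot'],degrees=True).as_matrix();print(np.degrees(np.arctan2(Rt[1,1],Rt[0,1])))
print(st['time_s'],st['ee_pos'],st['force'],st['torque'],st['gripper_width'],st['qpos'])
for l,z in {'knob_grip':152,'guide_mouth':120}.items():
    for d in finder.spot_point(f,l)[:3]: print(l,np.round(d['point'],1),round(d['conf'],2),np.round(atz(f,d['point'],z,st),1))
E
```

```text
17.939023869144155
8.45 [ 603.06968845 -196.04261712  240.95293695] [ 0.35568451 -0.76484364 -0.22894947] [-0.08989719 -0.01075738  0.01441489] 41.07048721534632 [-1.90321977e+01  2.30436518e+01  7.85180865e+01 -2.87897787e-02
  7.86269144e+01 -3.69653648e+01]
knob_grip [321.9 200.1] 0.63 [ 605.4 -196.8  152. ]
guide_mouth [234.7 176.1] 0.96 [ 522.7 -209.5  120. ]
guide_mouth [321.7 198. ] 0.55 [ 608.  -204.7  120. ]
```

View pics/w6.png

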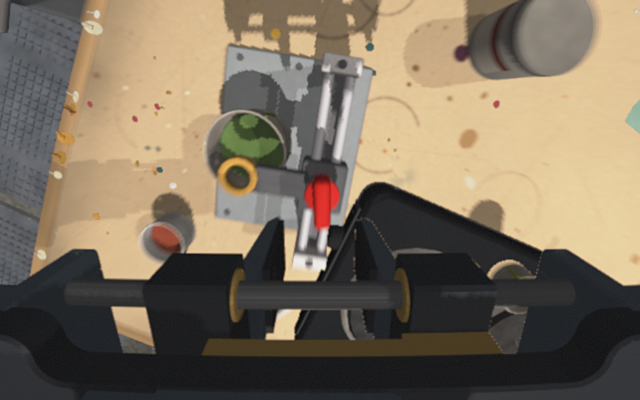

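>>> {"op": "play_rows", "data": {"motion": [[-0.03,-0.005,0,-0.05,0.6],[-0.06,-0.01,0,-0.1,0.6],[-0.08,-0.014,0,-0.15,0.6],[-0.08,-0.014,0,-0.15,0.6],[-0.08,-0.014,0,-0.15,0.6],[-0.08,-0.014,0,-0.15,0.6],[-0.08,-0.014,0,-0.15,0.6],[-0.08,-0.014,0,-0.15,0.6]]}}

```text
time_s: 9.27
ee_pos: [524.8, -209.7, 240.4]
ee_rot: [-134.3, 90.0, 145.2]
force: [-0.4, 0.0, 0.1]
gripper_width: 54.9
```

```bash

cat > ring.py <<'E'
from h import *
def yellow(im,lo=(12,120,120),hi=(32,255,255)):
    return cv2.inRange(cv2.cvtColor(im,cv2.COLOR_BGR2HSV),lo,hi)
E
python3 - <<'E'
from h import *
st=sensors.state();f=grab_frame('wrist'); cv2.imwrite('pics/w7.png',f['img'])
Rt=R.from_euler('xyz',st['ee_rot'],degrees=True).as_matrix();print(np.degrees(np.arctan2(Rt[1,1],Rt[0,1])))
print(st['time_s'],st['ee_pos'],st['force'],st['gripper_width'],st['qpos'])
for l,z in {'knob_grip':152,'guide_mouth':120}.items():
    for d in finder.spot_point(f,l)[:3]: print(l,np.round(d['point'],1),round(d['conf'],2),np.round(atz(f,d['point'],z,st),1))
E
```

```text
9.444022904010616
9.2667 [ 524.78428507 -209.67425186  240.36285567] [-0.43582325  0.01887797  0.12170601] 54.891072694886226 [-2.29487739e+01  1.65595602e+01  8.83335952e+01  6.75419771e-03
  7.51378359e+01 -3.23945266e+01]
knob_grip [416.9 198.9] 0.89 [ 607.9 -196.1  152. ]
guide_mouth [317.7 187.3] 0.91 [ 523.1 -209.   120. ]
```

View pics/w7.png

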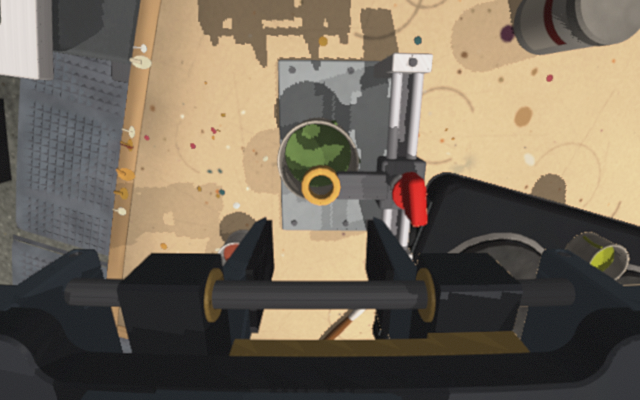

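```bash

cat >> ring.py <<'E'
from scipy.optimize import minimize
def fit(f,st,c0,box,name=None,hi=(32,255,255)):
    im=f['img'];x0,y0,x1,y1=box
    c=im[y0:y1,x0:x1];S=6
    b=cv2.resize(c,None,fx=S,fy=S,interpolation=cv2.INTER_CUBIC)
    m=(yellow(b,hi=hi)>0).astype(float)
    def model(p):
        M=np.zeros(m.shape,np.uint8); t=np.linspace(0,2*np.pi,60)
        def poly(r,z): return np.array([((proj(f,[p[0]+r*np.cos(a),p[1]+r*np.sin(a),z],st)-[x0,y0]+.5)*S) for a in t]).astype(np.int32)
        cv2.fillPoly(M,[cv2.convexHull(np.vstack([poly(19,120),poly(19,104)]))],1)
        cv2.fillPoly(M,[poly(12,120)],0)
        # inner wall visible: bore minus lower opening visible
        B=np.zeros_like(M);L=np.zeros_like(M);cv2.fillPoly(B,[poly(12,120)],1);cv2.fillPoly(L,[poly(12,104)],1)
        M[(B>0)&(L==0)]=1
        return M
    cost=lambda p:np.abs(model(p)-m).sum()
    best=min(((cost((c0[0]+i,c0[1]+j)),c0[0]+i,c0[1]+j) for i in np.arange(-6,6.1,1) for j in np.arange(-6,6.1,1)))
    r=minimize(cost,best[1:],method='Nelder-Mead',options=dict(initial_simplex=[[best[1],best[2]],[best[1]+1,best[2]],[best[1],best[2]+1]]))
    if name:
        M=model(r.x);cs,_=cv2.findContours(M,cv2.RETR_LIST,cv2.CHAIN_APPROX_NONE);o=b.copy();cv2.drawContours(o,cs,-1,(255,0,255),1);cv2.imwrite(name,np.hstack([o,cv2.cvtColor((m*255).astype(np.uint8),cv2.COLOR_GRAY2BGR)]))
    return r.x,r.fun
E
python3 - <<'E'
from ring import *
st=sensors.state();f=grab_frame('wrist')
print(fit(f,st,(524,-210),(290,155,350,215),'pics/f1.png'))
t=grab_frame('top');print(fit(t,None,(524,-210),(372,210,398,236),'pics/f2.png'))
s=grab_frame('scene');print(fit(s,None,(524,-210),(378,235,410,267),'pics/f3.png'))
E
```

```text
(array([ 525.99963379, -209.78936768]), np.float64(9841.0))
(array([ 524.53118515, -211.05945396]), np.float64(1910.0))
(array([ 526.98936462, -207.34719849]), np.float64(3488.0))
```

View pics/f1.png

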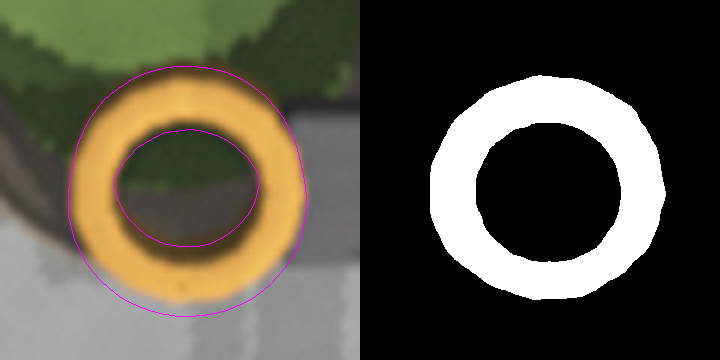

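View pics/f2.png

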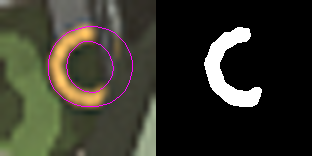

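View pics/f3.png

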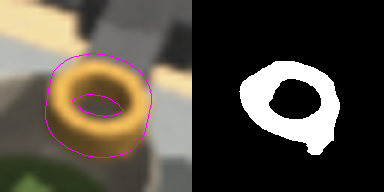

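```bash

python3 - <<'E'
s=open('ring.py').read()
a=s.index("        cv2.fillPoly(M,[cv2.convexHull"); b=s.index("        return M\n")
s=s[:a]+"        cv2.fillPoly(M,[poly(19,120)],1)\n        cv2.fillPoly(M,[poly(12,120)],0)\n"+s[b:]
open('ring.py','w').write(s)
E
python3 - <<'E'
from ring import *
st=sensors.state();f=grab_frame('wrist')
print(fit(f,st,(524,-210),(290,155,350,215),'pics/f1b.png'))
s=grab_frame('scene');
c=s['img'][230:272,373:415];o=cv2.resize(c,None,fx=10,fy=10,interpolation=cv2.INTER_CUBIC)
t=grab_frame('top');c=t['img'][205:240,367:402];o2=cv2.resize(c,None,fx=12,fy=12,interpolation=cv2.INTER_CUBIC)
for (P,col) in (((523.5,-209.5),(255,0,255)),):
  for r in (19,12):
    pts=lambda g,x,y,S:np.array([(proj(g,[P[0]+r*np.cos(a),P[1]+r*np.sin(a),120])-[x,y]+.5)*S for a in np.linspace(0,6.28,60)]).astype(int)
    cv2.polylines(o,[pts(s,373,230,10)],True,col,1);cv2.polylines(o2,[pts(t,367,205,12)],True,col,1)
cv2.imwrite('pics/f4.png',np.hstack([o,o2]))
E
```

```text
(array([ 525.72206879, -207.80574417]), np.float64(3690.0))
```

View pics/f1b.png

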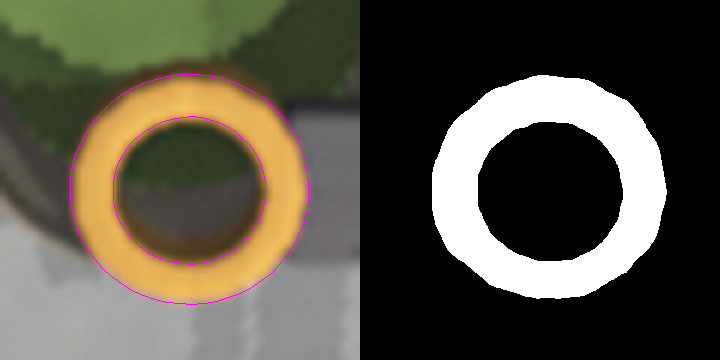

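View pics/f4.png

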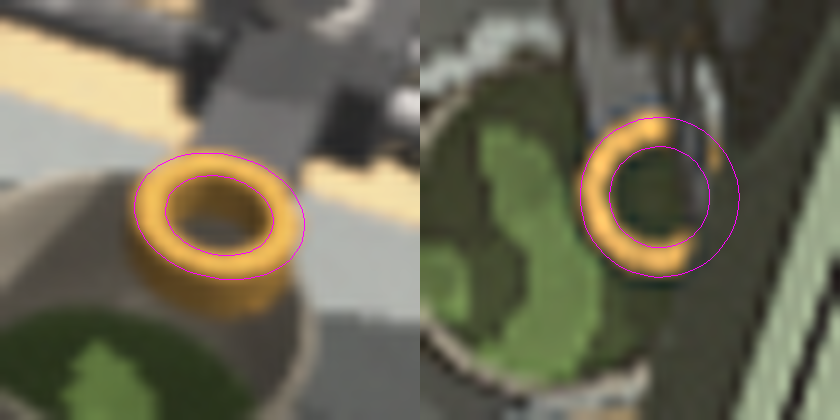

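>>> {"op": "play_rows", "data": {"motion": [[0,0.04,0.01,0,0.65],[0,0.08,0.01,0,0.65],[0,0.12,0.01,0,0.65],[0,0.16,0.01,0,0.65],[0,0.2,0.01,0,0.65],[0,0.24,0.01,0,0.65],[-0.002,0.28,0.01,0,0.65],[-0.004,0.32,0.01,0,0.65]]}}

```text
time_s: 10.38
ee_pos: [519.7, 112.0, 251.2]
ee_rot: [88.2, 90.0, 7.6]
force: [1.0, 0.5, -1.0]
gripper_width: 59.4
```

>>> {"op": "play_rows", "data": {"motion": [[0,0.015,0,0,0.65],[0,0.024,0,0,0.65],[0,0.024,0,0,0.65],[0,0.024,0,0,0.65],[0,0.024,0,0,0.65],[0,0.024,0,0,0.65],[0,0.024,0,0,0.65],[0,0.024,0,0,0.65]]}}

```text
time_s: 11.05
ee_pos: [520.2, 133.2, 251.0]
ee_rot: [54.1, 90.0, -26.6]
force: [0.2, -0.5, -0.9]
gripper_width: 59.4
```

```bash

python3 - <<'E'
from h import *
st=sensors.state();f=grab_frame('wrist'); cv2.imwrite('pics/w8.png',f['img'])
Rt=R.from_euler('xyz',st['ee_rot'],degrees=True).as_matrix();print(np.degrees(np.arctan2(Rt[1,1],Rt[0,1])))
print(st['time_s'],st['ee_pos'],st['force'],st['gripper_width'],st['qpos'])
for l,z in {'probe_head':139,'rest_hole':112}.items():
    for d in finder.spot_point(f,l)[:3]: print(l,np.round(d['point'],1),round(d['conf'],2),np.round(atz(f,d['point'],z,st),1))
E
```

```text
9.310622997504561
11.05 [520.1727991  133.23777347 251.04084825] [ 0.18041318 -0.45343263 -0.90884656] 59.35006909619973 [ 1.31438919e+01  1.36213244e+01  9.08708996e+01 -6.82417801e-03
  7.54998188e+01  3.83497753e+00]
probe_head [326.8 190.3] 0.64 [527.  134.8 139. ]
rest_hole [329.4 184.6] 0.97 [530.6 133.3 112. ]
```

View pics/w8.png

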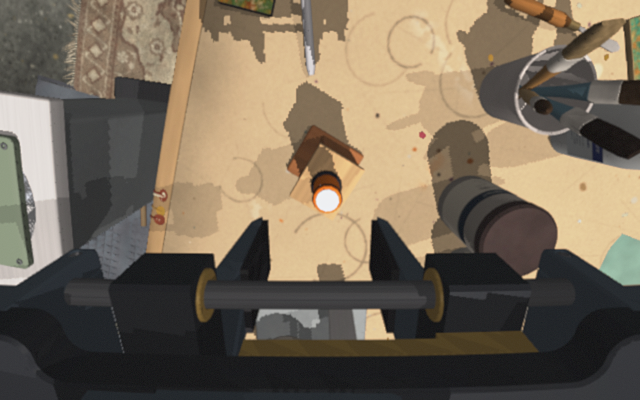

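```bash

python3 - <<'E'
from h import *
st=sensors.state();f=grab_frame('wrist');t=grab_frame('top');s=grab_frame('scene')
c=f['img'][165:230,290:365];cv2.imwrite('pics/w8c.png',cv2.resize(c,None,fx=8,fy=8,interpolation=cv2.INTER_CUBIC))
print(cam(f,st)[1])
print('decoy head',tri([ray(t,(222.1,220.7)),ray(s,(246.9,161.2))]),'tip',atz(s,(252.5,212),0),atz(f,(310,73),0,st))
print('decoy top',tri([ray(t,(222,220)),ray(s,(243.5,150.5))]))
print('probe',tri([ray(t,(265.6,224.8)),ray(s,(276.1,190.4))]))
print('w',atz(f,(327.5,199.5),161,st))
E
```

```text
[505.95861153 216.82823013 421.97715574]
decoy head [537.32802227 244.09859144 179.04517464] tip [532.6183324  242.26235485   0.        ] [490.63512038 242.76316892   0.        ]
decoy top [534.68961841 241.04394061 215.35990727]
probe [522.25347876 132.01558492 140.17511955]
w [527.35594399 133.53501221 161.        ]
```

View pics/w8c.png

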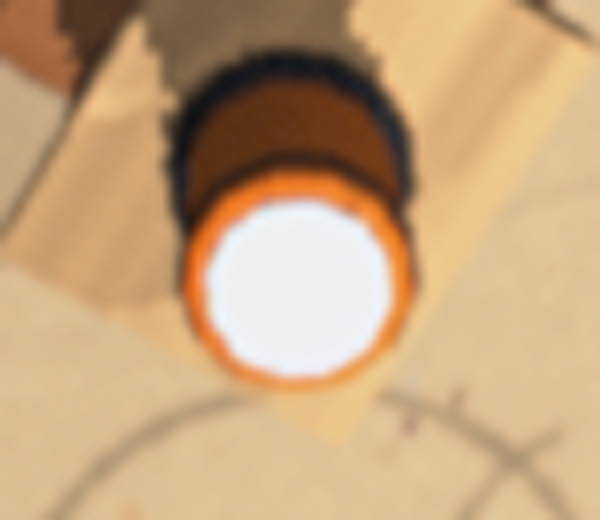

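```bash

python3 - <<'E'
from h import *
st=sensors.state();f=grab_frame('wrist');t=grab_frame('top');s=grab_frame('scene')
a=cv2.resize(s['img'][120:280,200:340],None,fx=4,fy=4,interpolation=cv2.INTER_CUBIC)
cv2.imwrite('pics/s9.png',a[:600])
b=cv2.resize(f['img'][0:100,220:400],None,fx=4,fy=4,interpolation=cv2.INTER_CUBIC);cv2.imwrite('pics/w9.png',b)
print(proj(f,(533,242,0),st),proj(f,(535,242,100),st))
E
```

```text
[343.21881237  79.7388949 ] [352.99687681  74.92781021]
```

View pics/s9.png

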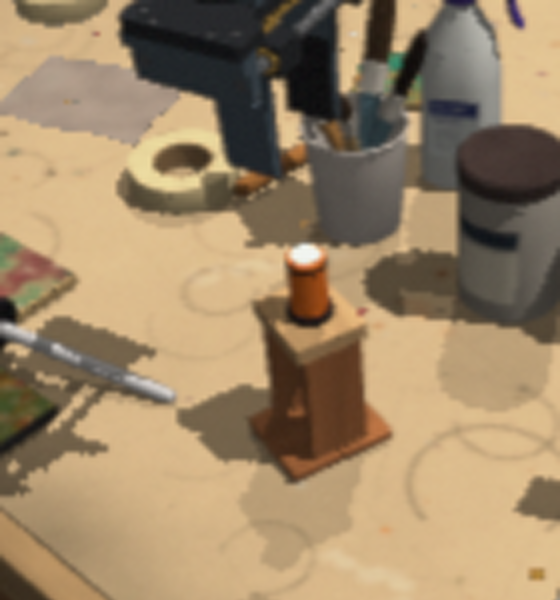

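View pics/w9.png

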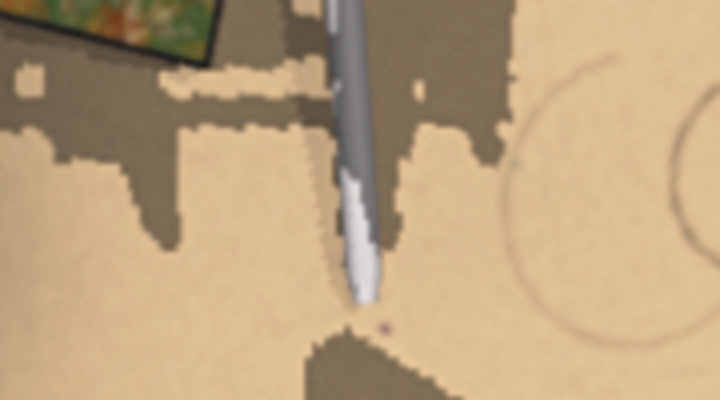

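```bash

python3 - <<'E'
from h import *
s=grab_frame('scene');t=grab_frame('top');cv2.imwrite('pics/s10.png',s['img'])
cv2.imwrite('pics/t10.png',cv2.resize(t['img'][180:320,100:330],None,fx=3,fy=3,interpolation=cv2.INTER_CUBIC))
E
```

```text
(no output)
```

View pics/s10.png

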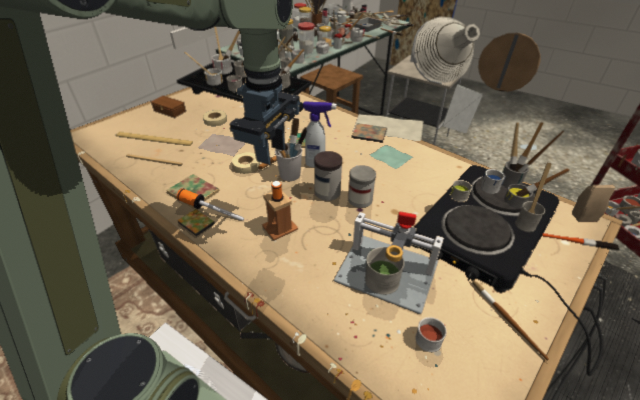

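View pics/t10.png

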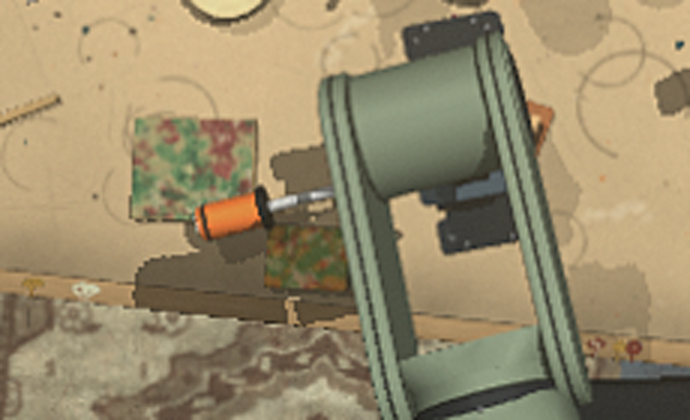

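>>> {"op": "play_rows", "data": {"motion": [[0.004,0,-0.02,0,0.65],[0.004,0,-0.04,0,0.65],[0.004,0,-0.06,0,0.65],[0.004,0,-0.08,0,0.65],[0.004,0,-0.08,0,0.65],[0.004,0,-0.08,0,0.65],[0.004,0,-0.08,0,0.65],[0.004,0,-0.08,0,0.65]]}}

```text
time_s: 12.27
ee_pos: [525.1, 134.4, 172.5]
ee_rot: [93.0, 89.8, 12.4]
force: [0.6, -0.4, 0.4]
gripper_width: 59.4
```

```bash

python3 - <<'E'
from h import *
st=sensors.state();f=grab_frame('wrist'); cv2.imwrite('pics/w10.png',f['img'])
print(st['time_s'],st['ee_pos'],st['force'],st['gripper_width'])
t=st['ee_pos'];print(proj(f,[t[0],t[1],161],st))
s=grab_frame('scene')
cv2.imwrite('pics/s11.png',cv2.resize(s['img'][120:250,220:340],None,fx=4,fy=4,interpolation=cv2.INTER_CUBIC))
E
```

```text
12.2667 [525.09323659 134.41212141 172.548122  ] [ 0.5962947  -0.39114628  0.44850522] 59.37680803425809
[319.4334712  236.44221102]
```

View pics/w10.png

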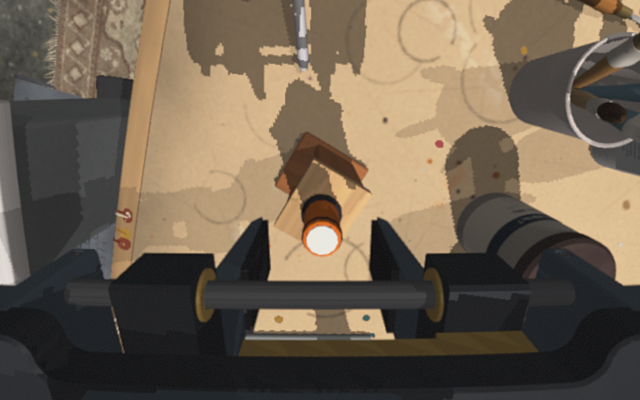

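View pics/s11.png

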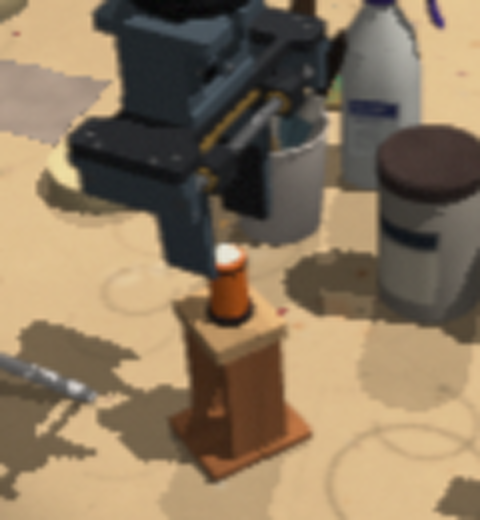

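>>> {"op": "play_rows", "data": {"motion": [[0.001,-0.001,-0.016,0,0.65],[0.001,-0.001,-0.032,0,0.65],[0.001,-0.001,-0.048,0,0.65],[0.001,-0.001,-0.048,0,0.65],[0.001,-0.001,-0.048,0,0.5],[0.001,-0.001,-0.048,0,0.42],[0.001,-0.001,-0.048,0,0.36],[0.001,-0.001,-0.048,0,0.36]], "squeeze": 20}}

```text
time_s: 13.03
ee_pos: [525.8, 133.3, 124.1]
ee_rot: [93.0, 89.9, 12.4]
force: [-0.2, -0.2, 0.1]
gripper_width: 35.5
```

```bash

python3 - <<'E'
from h import *
st=sensors.state();f=grab_frame('wrist'); cv2.imwrite('pics/w11.png',f['img'])
print(st['time_s'],st['ee_pos'],st['force'],st['gripper_width'])
t=st['ee_pos'];print(proj(f,[t[0],t[1],161],st))
E
```

```text
13.0333 [525.75448704 133.33048097 124.13656464] [-0.18158696 -0.20845108  0.07248641] 35.46051361671459
[319.88932528 278.68326584]
```

View pics/w11.png

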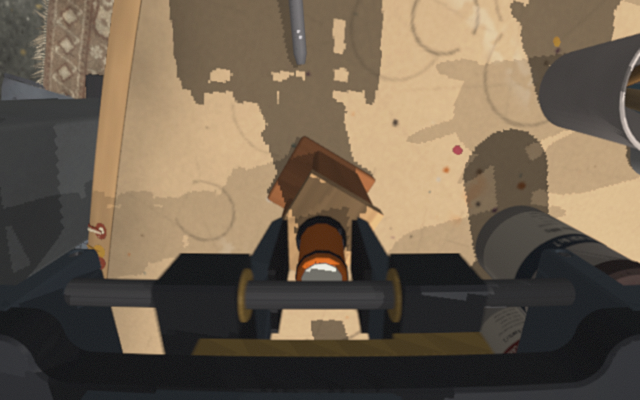

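>>> {"op": "play_rows", "data": {"motion": [[0,0,0,0,0.2],[0,0,0,0,0],[0,0,0,0,0],[0,0,0,0,0],[0,0,0,0,0],[0,0,0,0,0],[0,0,0.002,0,0],[0,0,0.01,0,0]], "squeeze": 25}}

```text
time_s: 13.75
ee_pos: [523.4, 132.8, 131.5]
ee_rot: [-86.5, 89.7, -167.1]
force: [-0.3, -0.6, -0.9]
gripper_width: 25.4
```

>>> {"op": "play_rows", "data": {"motion": [[0,0,0.015,0,0],[0,0,0.03,0,0],[0,0,0.045,0,0],[0,0,0.06,0,0],[0,0,0.075,0,0],[0,0,0.09,0,0],[0,0,0.105,0,0],[0,0,0.12,0,0]]}}

```text
time_s: 14.42
ee_pos: [524.4, 133.0, 253.6]
ee_rot: [-87.5, 89.9, -168.1]
force: [0.2, -0.2, -1.4]
gripper_width: 25.8
```

```bash

python3 - <<'E'
from h import *
st=sensors.state();f=grab_frame('wrist'); cv2.imwrite('pics/w12.png',f['img'])
print(st['time_s'],st['ee_pos'],st['force'],st['torque'],st['gripper_width'])
s=grab_frame('scene')
cv2.imwrite('pics/s12.png',cv2.resize(s['img'][100:250,220:340],None,fx=4,fy=4,interpolation=cv2.INTER_CUBIC))
E
```

```text
14.4167 [524.40445777 133.01660258 253.59937719] [ 0.15579925 -0.23975856 -1.36603799] [-0.08854081 -0.02816825  0.00199698] 25.841347805405988
```

View pics/w12.png

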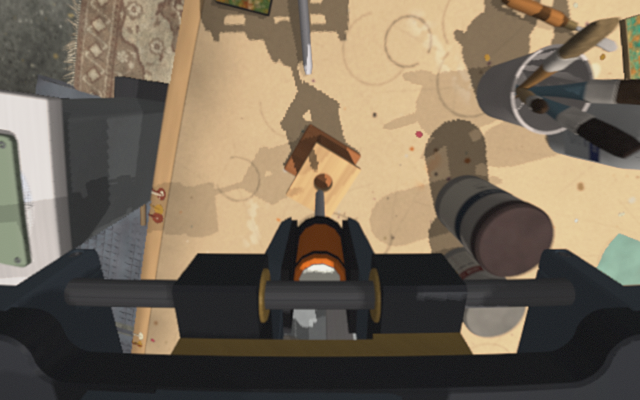

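View pics/s12.png

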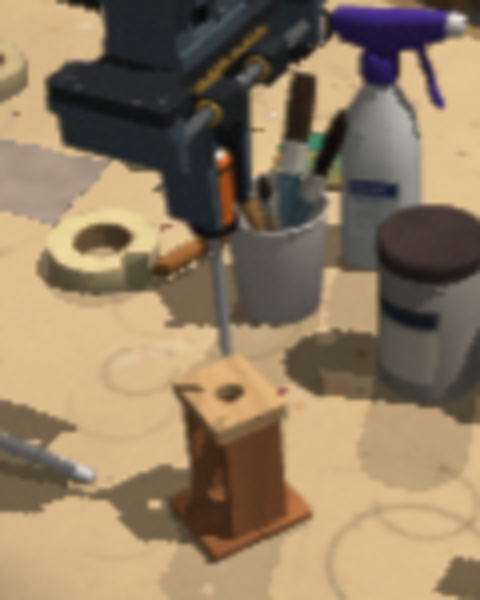

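>>> {"op": "play_rows", "data": {"motion": [[0,-0.01,0.015,0,0],[0,-0.03,0.03,0,0],[0,-0.06,0.036,0,0],[0,-0.09,0.036,0,0],[0,-0.125,0.036,0,0],[0,-0.16,0.036,0,0],[0,-0.195,0.036,0,0],[0,-0.225,0.036,0,0]]}}

```text
time_s: 15.18
ee_pos: [524.0, -93.8, 287.7]
ee_rot: [-99.6, 89.9, 179.8]
force: [0.2, 0.2, -1.3]
gripper_width: 25.5
```

>>> {"op": "play_rows", "data": {"motion": [[0,-0.03,0,0,0],[0,-0.06,0,0,0],[0,-0.085,0,0,0],[0,-0.105,0,0,0],[0,-0.117,-0.005,0,0],[0,-0.117,-0.01,0,0],[0,-0.117,-0.02,0,0],[0,-0.117,-0.02,0,0]]}}

```text
time_s: 15.85
ee_pos: [523.7, -207.2, 266.0]
ee_rot: [-130.5, 89.7, 148.9]
force: [-0.6, 1.2, -1.6]
gripper_width: 25.4
```

```bash

python3 - <<'E'
from h import *
st=sensors.state();f=grab_frame('wrist'); cv2.imwrite('pics/w13.png',f['img'])
print(st['time_s'],st['ee_pos'],st['ee_rot'],st['force'],st['torque'],st['gripper_width'])
s=grab_frame('scene');t=grab_frame('top')
cv2.imwrite('pics/s13.png',cv2.resize(s['img'][170:310,340:450],None,fx=4,fy=4,interpolation=cv2.INTER_CUBIC))
for g in (f,s,t):
  for l,z in {'probe_tip':160,'probe_head':285,'guide_mouth':120}.items():
    for d in finder.spot_point(g,l)[:2]: print(l,np.round(d['point'],1),round(d['conf'],2),np.round(atz(g,d['point'],z,st),1))
E
```

```text
15.85 [ 523.72208064 -207.16165152  265.97322495] [-130.51562514   89.67292061  148.92127327] [-0.56147841  1.17259243 -1.56046895] [-0.08771479  0.06305574  0.01333695] 25.435730484202928
probe_tip [320.  190.9] 0.8 [ 523.6 -205.1  160. ]
probe_head [318.4 260.5] 0.62 [ 523.2 -207.3  285. ]
guide_mouth [323.6 183.1] 0.75 [ 527.8 -207.9  120. ]
probe_tip [243.7 218.2] 0.84 [383.6 111.6 160. ]
probe_tip [393.7 242.2] 0.48 [ 510.3 -208.6  160. ]
probe_head [191.6 198.3] 0.56 [279.2 129.2 285. ]
probe_head [403.2 194.7] 0.49 [ 521.6 -206.2  285. ]
guide_mouth [395.3 254.2] 0.73 [ 516.  -215.3  120. ]
guide_mouth [384.8 280.2] 0.32 [ 438.1 -228.9  120. ]
probe_tip [237.  240.3] 0.83 [480.6 210.4 160. ]
probe_tip [428.  248.1] 0.27 [ 444.1 -315.3  160. ]
probe_head [175.6 250.8] 0.56 [459.4 343.5 285. ]
guide_mouth [387.8 221.5] 0.55 [ 521.8 -213.2  120. ]
```

View pics/w13.png

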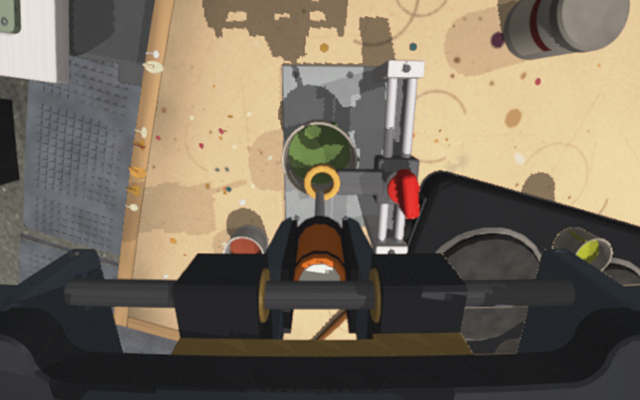

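View pics/s13.png

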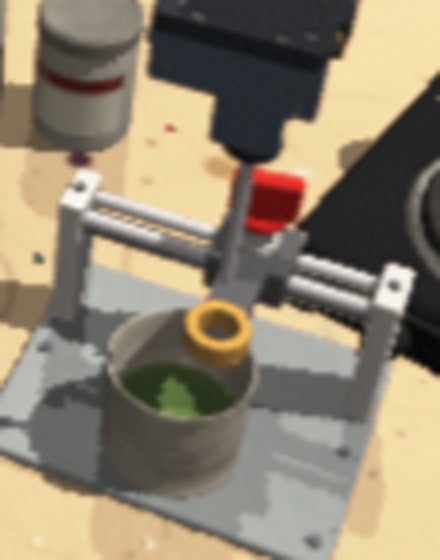

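```bash

cat > ov.py <<'E'
from ring import *
import sys
def ov(tag,z0tip,C=(524.7,-208.8)):
    st=sensors.state();f=grab_frame('wrist');s=grab_frame('scene')
    print(st['time_s'],st['ee_pos'],st['force'],st['torque'])
    outs=[]
    for g,(x,y,w,h),S in ((f,(285,150,70,100),6),(s,(370,190,65,85),7)):
        o=cv2.resize(g['img'][y:y+h,x:x+w],None,fx=S,fy=S,interpolation=cv2.INTER_CUBIC)
        P=lambda p:((proj(g,p,st)-[x,y]+.5)*S).astype(int)
        for r in (19,12):
            cv2.polylines(o,[np.array([P([C[0]+r*np.cos(a),C[1]+r*np.sin(a),120]) for a in np.linspace(0,6.28,60)])],True,(255,0,255),1)
        t=st['ee_pos'];Rt=R.from_euler('xyz',st['ee_rot'],degrees=True).as_matrix();ax=Rt[:,0]
        tip=t+ax*(112);top=t+ax*12
        print('tip',tip)
        # stem edges perpendicular to view
        v=np.cross(ax,cam(g,st)[1]-t);v/=np.linalg.norm(v)
        for k in(-4,4): cv2.line(o,tuple(map(int,P(tip+k*v))),tuple(map(int,P(top+k*v))),(255,255,0),1)
        cv2.circle(o,tuple(map(int,P(tip))),3,(255,255,0),-1)
        outs.append(o)
    H=max(o.shape[0] for o in outs)
    outs=[cv2.copyMakeBorder(o,0,H-o.shape[0],0,0,cv2.BORDER_CONSTANT) for o in outs]
    m=np.hstack(outs);k=min(1,800/m.shape[1],600/m.shape[0])
    cv2.imwrite(f'pics/{tag}.png',cv2.resize(m,None,fx=k,fy=k) if k<1 else m)
    return st,f,s
if __name__=='__main__': ov(sys.argv[1],0)
E
python3 ov.py o1
```

```text
16.45 [ 525.07275139 -208.79357418  269.1389036 ] [ 0.23644324 -0.26907581 -1.44660336] [-0.07902655  0.02099855 -0.00290876]
tip [ 525.10919926 -208.80260676  157.13890989]
tip [ 525.10919926 -208.80260676  157.13890989]
```

View pics/o1.png

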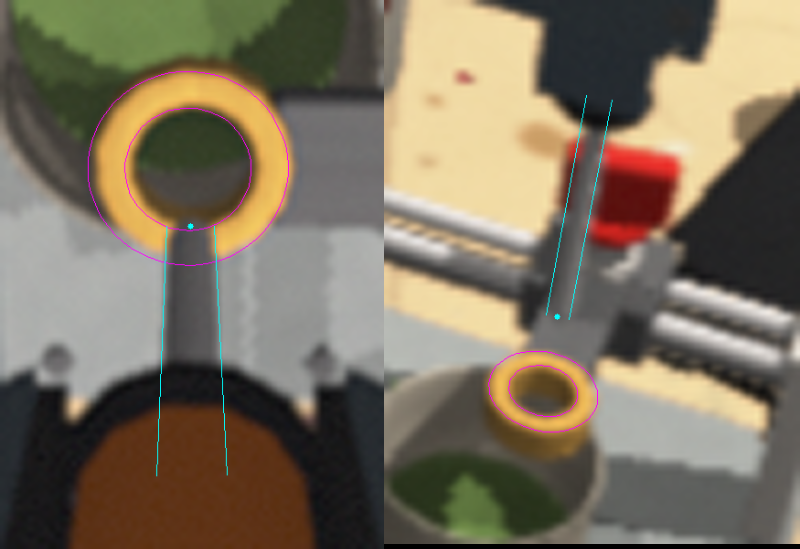

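>>> {"op": "play_rows", "data": {"motion": [[0.001,0.001,-0.01,0,0],[0.001,0.001,-0.02,0,0],[0.001,0.001,-0.028,0,0],[0.001,0.001,-0.028,0,0],[0.001,0.001,-0.028,0,0],[0.001,0.001,-0.028,0,0],[0.001,0.001,-0.028,0,0],[0.001,0.001,-0.028,0,0]]}}

```text
time_s: 17.22
ee_pos: [526.3, -208.0, 241.5]
ee_rot: [60.3, 89.9, -20.3]
force: [-0.2, -0.1, 0.0]
gripper_width: 25.4
```

```bash
python3 ov.py o2
```

```text
17.2167 [ 526.31373849 -207.98011444  241.45929102] [-0.21525923 -0.12884407  0.04617403] [-0.06721903  0.08653847  0.04707683]
tip [ 526.43418545 -208.02478508  129.45936469]
tip [ 526.43418545 -208.02478508  129.45936469]
```

View pics/o2.png

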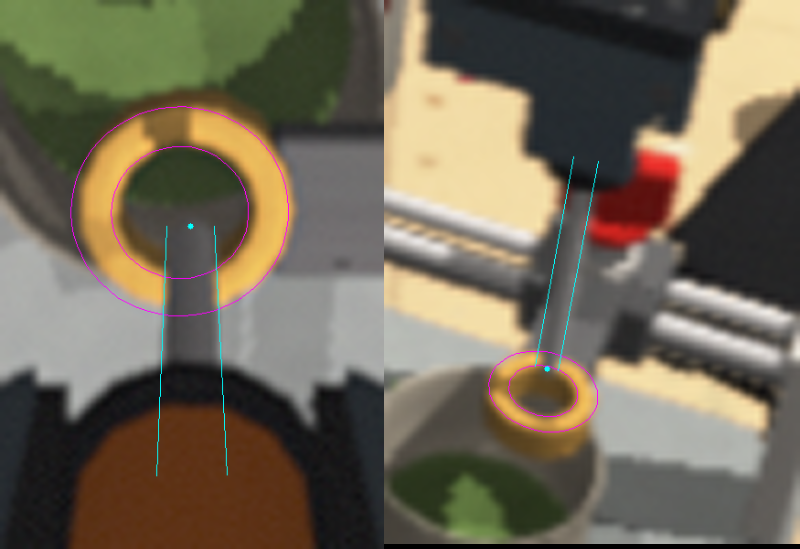

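>>> {"op": "play_rows", "data": {"motion": [[-0.001,0,0,0,0],[-0.001,0,-0.005,0,0],[-0.001,0,-0.01,0,0],[-0.001,0,-0.018,0,0],[-0.001,0,-0.025,0,0],[-0.001,0,-0.025,0,0],[-0.001,0,-0.025,0,0],[-0.001,0,-0.025,0,0]]}}

```text
time_s: 17.98
ee_pos: [525.1, -207.9, 215.9]
ee_rot: [83.8, 90.0, 3.2]
force: [0.3, -0.7, -0.7]
gripper_width: 25.2
```

```bash
python3 ov.py o3
```

```text
17.9833 [ 525.14970475 -207.86986424  215.946155  ] [ 0.3208556  -0.68835154 -0.71591402] [-0.07564042  0.06674606 -0.02250648]
tip [ 525.16339533 -207.86909702  103.94615584]
tip [ 525.16339533 -207.86909702  103.94615584]
```

View pics/o3.png

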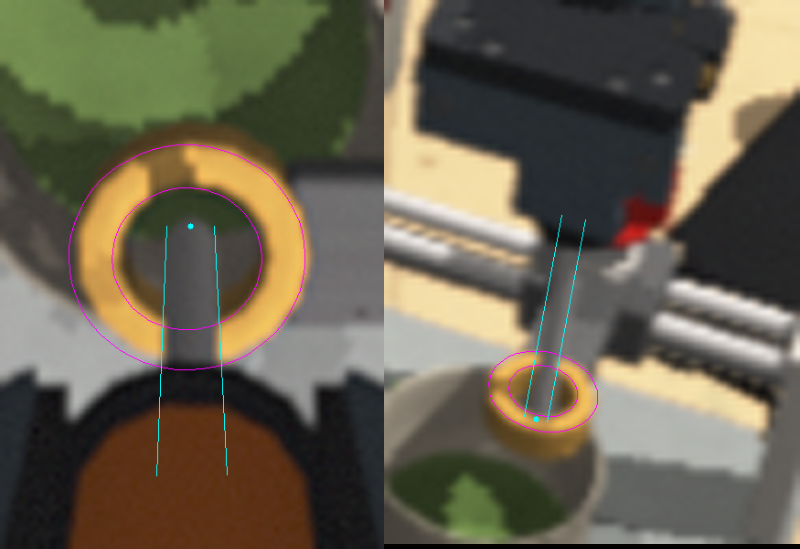

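>>> {"op": "play_rows", "data": {"motion": [[0,0.001,-0.005,0,0],[0,0.001,-0.012,0,0],[0,0.001,-0.02,0,0],[0,0.001,-0.028,0,0],[0,0.001,-0.036,0,0],[0,0.001,-0.042,0,0],[0,0.001,-0.042,0,0],[0,0.001,-0.042,0,0]]}}

```text
time_s: 18.75
ee_pos: [524.9, -206.8, 173.4]
ee_rot: [-125.0, 89.9, 154.4]
force: [0.2, 0.5, -0.8]
gripper_width: 25.4
```

>>> {"op": "play_rows", "data": {"motion": [[0,0,0,0,0],[0,0,0,0,0],[0,0,0,0,0],[0,0,0,0,0],[0,0,0,0,0],[0,0,0,0,0],[0,0,0,0,0],[0,0,0,0,0]]}}

```text
time_s: 19.42
ee_pos: [525.1, -206.9, 174.0]
ee_rot: [83.9, 90.0, 3.3]
force: [0.2, -0.5, -1.1]
gripper_width: 25.5
```

```bash
python3 ov.py o4; python3 - <<'E'
from h import *
f=grab_frame('wrist');cv2.imwrite('pics/w14.png',f['img']);s=grab_frame('scene');cv2.imwrite('pics/s14.png',s['img'])
E
```

```text
19.4167 [ 525.05170302 -206.85021298  173.99195294] [ 0.15206393 -0.48559416 -1.14240558] [-0.12500905  0.01102343 -0.06462697]
tip [ 525.06643959 -206.84935857   61.99195391]
tip [ 525.06643959 -206.84935857   61.99195391]
```

View pics/o4.png

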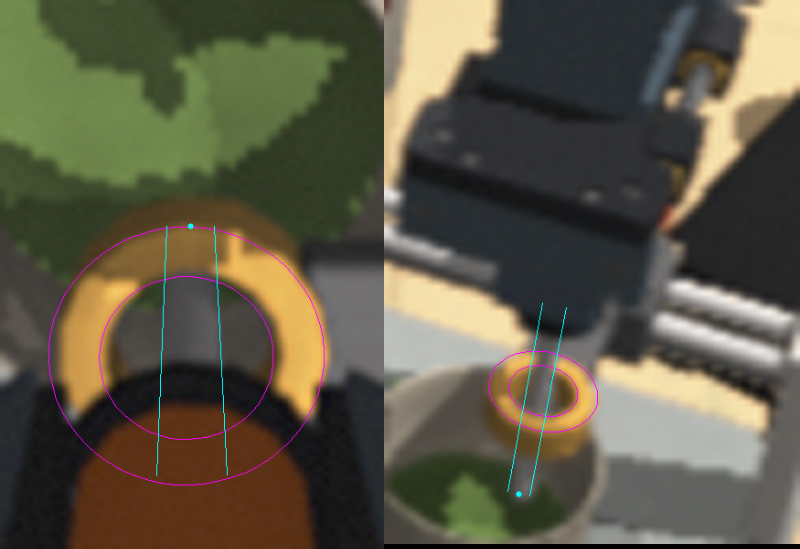

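View pics/w14.png

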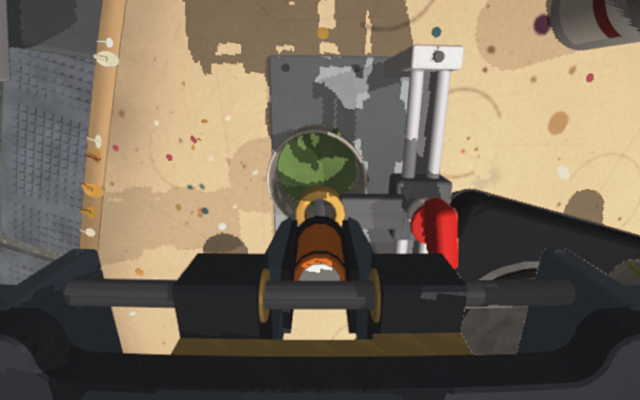

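View pics/s14.png

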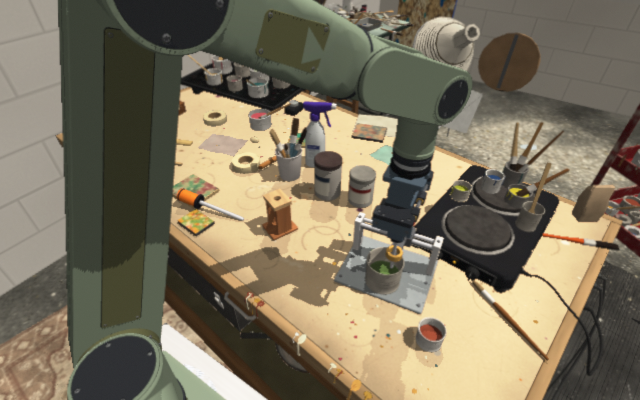

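```bash
python3 - <<'E'
from h import *
s=grab_frame('scene');st=sensors.state()
for l in ('orange_study_mid','wax_tin','small_tin_mid','steel_jar_mid','guide_mouth','probe_tip'):
    print(l,[(np.round(d['point'],1),round(d['conf'],2)) for d in finder.spot_point(s,l)[:2]])
a=cv2.imread('pics/scene0.png')[170:330,330:450];b=s['img'][170:330,330:450]
a2=cv2.imread('pics/scene0.png')[180:240,160:280];b2=s['img'][180:240,160:280]
o=np.vstack([np.hstack([a,b]),np.hstack([a2,b2])]);cv2.imwrite('pics/cmp.png',cv2.resize(o,None,fx=2.7,fy=2.7,interpolation=cv2.INTER_CUBIC))
E
```

```text
orange_study_mid [(array([193.6, 220.7]), 0.79), (array([397.3, 231.8]), 0.25)]
wax_tin [(array([383.5, 280.6]), 0.92)]
small_tin_mid [(array([431.4, 331.7]), 0.77)]
steel_jar_mid [(array([360.7, 187.5]), 0.88), (array([280.5, 199.3]), 0.38)]
guide_mouth [(array([363.9, 185. ]), 0.73), (array([395.5, 251.7]), 0.63)]
probe_tip [(array([245.5, 217.3]), 0.91), (array([390.2, 269.5]), 0.58)]
```

View pics/cmp.png

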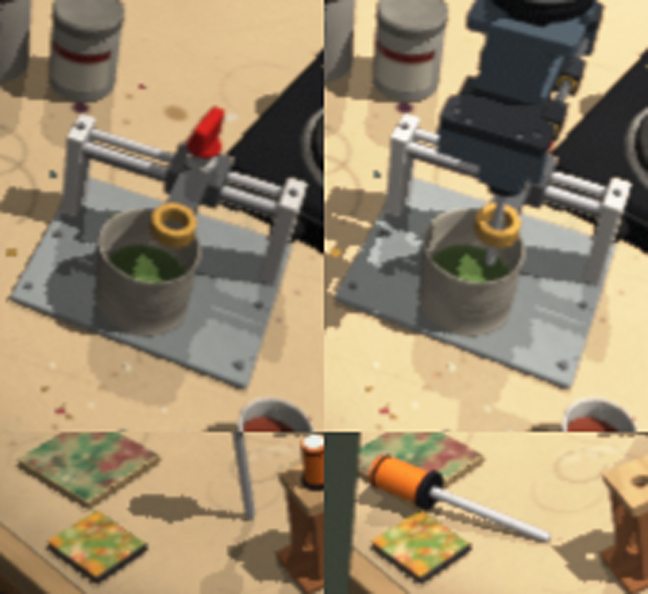

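The tin, panel and other bystanders are where they started. The stem goes through the ring with its tip inside the tin, so I'm handing in.

```bash
python3 -c "
from workcell import job_done; print(job_done())"
```

```text
the job is handed in; nothing more can be done
None
```

I did all the steps and handed the job in at about 20 s. One thing went wrong on the bench: the larger look-alike probe fell over.

- **Knob:** I turned it clockwise to the hard stop. The wrist torque jumped from about 0.1 to 0.9 N m, and the bar stood at about 1.4 rad by my reading.
- **Probe:** I lifted the smaller orange-headed probe straight up out of its rest and carried it to the ring, which I had measured again after tightening. I then lowered it in stages. I saw no contact in the pictures, and the wrist force stayed within about 2 N.
- **Final pose:** The tool is vertical to within 0.1°, and the grip opening is 25.5 mm on the head. The tip is at about 62 mm, so 21 mm below the tin's rim and 25 mm above the wax. The stem looks centred in the ring to about 1–2 mm in the wrist and scene views.
- **Checks:** The tin, panel, jar and small tin are where they started, comparing pictures from before and after.

**Measurements that disagreed:** The wrist camera placed things 2–5 mm away from the fixed cameras in x. I therefore centred the probe by comparing stem and ring within the same picture.

**Look-alike probe:** It stood free on its tip at the start, and I found it lying down at about 11 s. It rests against the larger painted panel, still on the bench. The gripper's planned path did not go near it, but I did not see it fall and can't say why it did.

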